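Proof-load a printed rail clip on the bench pull tester

TASK

Proof-load the longer of the two printed clips: set it over the tester's two horizontal pins so that its strap rests on both pins and a leg hangs down outside each, let go of it, then pull the tester's upright grip straight out until the barrel's mouth stands about the middle of the broad dark band on the rod. Do not pull the whole band out of the barrel at any time (that overloads the clip), and leave the shorter clip where it is. Finish while still holding the grip out at the band, with the clip under load.

Things in the scene. Friction and masses are not known exactly. Their poses are not given: they have to be found in the camera images.
- tester: Bench pull tester, fixed: base plate 270 x 90 mm (x -103 to 167 mm), its top 14 mm high; origin on the bench under the force line. Its x axis runs from the pull grip to the fixed anchor. Along x: grip -137 mm, barrel mouth -90 mm (barrel 33 mm thick, top 67 mm high), near pin 35 mm, far pin 105 mm (at rest). Pins, barrel and rod lie 50 mm above the bench; between the pins only the plate is below
- far_pin: Fixed level steel pin, 10 mm diameter, along its own y, 60 mm free between two 6 mm cheeks that reach 8 mm past the pin toward the near pin and 9 mm above its centre. Origin at the pin's centre; axes as the tester's. A web stands 29 mm beyond it at +x, up to 15 mm above the pin's centre. Past this end stands a tripod lamp: mast near x 0.41, y 0.37 m, head at y 0.28 to 0.45, z 0.33 to 0.45 m
- near_pin: The same pin and cheeks on the sliding shuttle, 70 mm from the far pin at rest. Origin at the pin's centre; axes as the tester's. A web stands 32 mm beyond it at -x, up to 13 mm above the pin's centre
- shuttle (a joint): Slide of the shuttle (barrel and near pin together) toward the pull grip, in m: 0 at rest, at most 0.030. It runs freely with a return of under 1 N; with the long clip on, the clip stops it at about 0.008
- plunger (a joint): How far the rod (12 mm thick) is pulled out of the barrel, in m: 0 at rest, stop at 0.060; a spring (250 N/m, 1 N preload) returns it. The broad dark band, 14 mm wide, begins to leave the mouth at 0.030, is half out at 0.037 (about 10 N) and wholly out at 0.044. The grip moves by this plus the shuttle's slide. Thin rings are graduations
- pull_grip: Upright black paddle at the rod's end, 14 mm thick along the tester's x, 44 mm wide, from 34 to 100 mm above the bench; it is pulled toward the tester's -x. Origin on the rod's axis, 50 mm above the bench; axes as the tester's
- grip_point (a point): Middle of the paddle's thickness and width, 86 mm above the bench, where fingers can close across the 14 mm; the rod is 36 mm below it, and 40 mm lie free between paddle and barrel at rest
- long_clip: Printed black clip, 104 mm long (x), 24 mm wide (y): a strap from z = 22 to 30 mm (low rib on top) and at each end an 8 mm thick leg turned down, 88 mm clear between them, tips relieved 3 mm inside. Origin at the foot, midway between the legs. Stands loose on its legs, about 40 g. On the pins (80 mm over their outsides) it has 8 mm play along x; seated, its origin is 17 mm below the pins' centres
- short_clip: The same clip in the shorter size, 76 mm long, 60 mm clear between its legs; not to be used. Origin midway between the leg tips, at their foot

How it is judged:
On the way, in this order (a step that is already met when the one before it is completed fails the run):
1. the long clip lies over both pins, a leg outside each, let go (z of long_clip in the frame of far_pin between -0.021 and -0.013 m and x of long_clip in the frame of far_pin between -0.045 and -0.025 m and angle between the x axis of long_clip and the x axis of tester, either way round below 0.2 rad and angle between long_clip's own z axis and vertical below 0.1 rad and contact force between the fingers and long_clip below 0.1 N and value of joint plunger below 0.015 m), for 0.3 s.
2. the grip is pulled out until the barrel's mouth stands in the broad band, with the clip carrying the load (value of joint plunger between 0.03 and 0.044 m and contact force between long_clip and far_pin above 5 N and contact force between long_clip and near_pin above 5 N), for 0.5 s.
At the end, for the whole second after the job is handed in: Fingers still hold the grip (4 N or more) with the rod 30 to 44 mm out, the mouth within the broad band; the long clip, untouched by the robot, is seated on both pins (4 mm in height, 0.2 rad of the tester's axis) and carries over 5 N at each; all at rest (all of step 2 and contact force between the fingers and pull_grip above 4 N and contact force between each of the arm, the fingers and long_clip below 0.1 N and z of long_clip in the frame of far_pin between -0.021 and -0.013 m and x of long_clip in the frame of far_pin between -0.045 and -0.033 m and angle between the x axis of long_clip and the x axis of tester, either way round below 0.2 rad and angle between long_clip's own z axis and vertical below 0.1 rad and linear speed of long_clip below 0.02 m/s and velocity of joint plunger between -0.02 and 0.02 m/s); the arm keeps its last pose, push and grip.
It fails at once if the whole band is pulled out of the barrel: the clip is overloaded (more than 48 mm of pull) (value of joint plunger above 0.048 m).
It fails at once if the short clip is moved from its place by more than 30 mm (distance of short_clip from where it was at the start of the episode above 0.03 m).
It also fails if it takes over 61 s, if anything falls off the work surface, if the arm or the gripper's body presses on something with over 40 N, if the wrist force passes 120 N, or if a joint passes its speed limit or range.

ROBOT

A 7-joint arm with a two-finger parallel gripper is mounted at the origin on the work surface; the furniture and walls round the work are solid. World frame = base frame: x ahead of the robot, y to its left, z up, the work surface at z = 0. Lengths are in m, angles in rad, forces in N, time in s.
With the tool pointing down it reaches from about 0.35 to 0.9 m from the base axis. Payload 8.1 kg.
Tool frame: the origin (TCP) lies between the finger pads; the fingertips stand 22 mm ahead of it and the grasp point (between the pads) lies 3 mm ahead of it (arm.tip_reach is the distance from the TCP to the fingertips, in m); z points along the fingers, y is the line along which they close (so a half turn about z gives the same grasp; the last joint's range is limited). The gripper opens to 92 mm and grips with 3 to 60 N. Pads are 19 mm wide; open, the fingers measure 130 mm over their backs; the gripper's body (75 mm by 190 mm) begins 47 mm behind the grasp point.
Start: joints at [-1.392, 0.434, 0.025, 1.573, -0.012, 1.134, -0.075], TCP at [0.174, 0.6, 0.218] pointing down, gripper open.
Joint ranges: [-2.62, 2.62], [-0.44, 2.09], [-1.27, 1.32], [0.08, 2.57], [-1.32, 4.46], [0.12, 2], [-2.74, 2.74]. Speed limits (rad/s): [2.22, 2.22, 3.01, 3.01, 3.14, 3.14, 3.14].

INTERFACE

Orientations are given as a rotation vector (axis times angle).
In Python, from cell import telemetry, vision, job, arm gives the robot as it stands. The module is installed in compiled form; this text tells all that it offers.
- The arm moves only by the shell command python3 -m creep 'ROWS' [FORCE]. ROWS is text: rows parted by semicolons, each of 7 numbers parted by spaces: the finger opening in cm, from 0 to 9.18, then the shift along the tool's x, y, z in cm, then the turn, a rotation vector about the tool's x, y, z in degrees. A call has 1 to 5 rows; each row is the pose to reach, as a shift and turn from the pose commanded when the call began, along the tool's axes at that moment; what a row does not reach only later rows make up. A row lasts 1/8 s, in which the tool goes at most 62.5 mm and 10.7 degrees, less where a joint would pass 70% of its speed; a pose out of reach is approached as far as the arm can. A call with a gripper value outside its range is refused whole. The fingers move at their own pace and stop on an object; FORCE is the grip in N (left out, the last holds). Time passes only in rows, so rows that repeat a pose let the fingers close. It gives the time, the measured TCP pose, the force, the opening and the grip force at its end, in the units of the state.
- telemetry.observe(): the state, without advancing time (a new reading comes with each control period).
- vision.get_image(name): name is "scene" or "side" or "wrist"; returns the picture (400x640x3 uint8, red, green, blue); there is no depth.
- vision.camera_info(name): a dict with "fov_y" (degrees; the focal length in pixels is half the picture's height over the tangent of half this angle, whatever the lens; pixels are square), "cx", "cy" (the principal point, pixels), "extrinsics" (4x4, takes a point from camera to world coordinates). Camera axes: x right, y down, z forward; pixel columns grow to the right and rows downward; lengths in m; the calibration is good to about 2 mm. A picture is of the moment at which its call begins: read the wrist's pose just before it. camera_info takes no time and is no camera call; for the wrist camera it gives the pose at the moment of the call.
- job.sign_off(): hands the job in; it is judged then, once.
The state is a dict: "clock": time; "joints": joint angles; "dq": joint speeds; "joint_efforts": joint torques, N m; "position": TCP position; "ee_rot": TCP orientation; "force": force on the tool from outside, world axes, zero at the start; "ft_torque": the same for the moment, N m; "width": opening from 0.0 (shut) to 1.0 (fully open); "gripper_force": force on a finger pad.
Only numpy, scipy, OpenCV 4.12 (cv2) and the standard library are available. Lean on these libraries where they do the work, as an engineer would, in place of code of your own. Each camera call takes 0.05 s, during which the arm holds its last target. There are 200 camera calls.

## Working session

There is one attempt and no reset: what is moved stays moved. The work goes in short steps, Python scripts to look and compute and a shell command to move; the robot and the scene stay as the last step left them, time stands still between calls to the robot, and variables do not carry over. Pictures are saved under pics/ and viewed, at most 10 in all, crops included, and the job is handed in when it is done.

```bash
mkdir -p pics; cat > h.py <<'E'
import numpy as np, cv2
from cell import telemetry, vision, job, arm
from scipy.spatial.transform import Rotation as R
def snap(n,f):
    im=vision.get_image(n)[:,:,::-1].copy(); cv2.imwrite('pics/'+f,im); return im
def ray(n,uv,info=None):
    c=info or vision.camera_info(n); f=200/np.tan(np.radians(c['fov_y'])/2); T=np.array(c['extrinsics'])
    d=T[:3,:3]@np.array([(uv[0]-c['cx'])/f,(uv[1]-c['cy'])/f,1]); return T[:3,3],d/np.linalg.norm(d)
def onz(n,uv,z,info=None):
    o,d=ray(n,uv,info); return o+d*(z-o[2])/d[2]
def tri(n1,uv1,n2,uv2):
    o,d=ray(n1,uv1);p,e=ray(n2,uv2)
    s=np.linalg.lstsq(np.c_[d,-e],p-o,rcond=None)[0]; a=o+s[0]*d;b=p+s[1]*e
    return (a+b)/2,np.linalg.norm(a-b)
def st():
    s=telemetry.observe(); return s
E
python3 - <<'E'
from h import *
for n in ('scene','side','wrist'):
    c=vision.camera_info(n); print(n,c['fov_y'],c['cx'],c['cy'],np.round(c['extrinsics'],3).tolist())
    snap(n,n+'0.png')
s=st(); print(s)
E
```

```text
scene 43.29406780341815 318.8915425896595 209.2934719963526 [[0.771, -0.403, 0.494, -0.145], [-0.637, -0.513, 0.576, -0.9], [0.021, -0.758, -0.652, 0.938], [0.0, 0.0, 0.0, 1.0]]
side 47.0457889045311 317.370129088827 200.3216714950144 [[0.98, -0.101, 0.171, 0.33], [-0.198, -0.461, 0.865, -0.997], [-0.009, -0.882, -0.472, 0.542], [0.0, 0.0, 0.0, 1.0]]
wrist 69.8613979272278 325.43756845046175 200.25185032218806 [[0.278, 0.914, 0.295, 0.093], [0.96, -0.264, -0.087, 0.624], [-0.002, 0.308, -0.951, 0.385], [0.0, 0.0, 0.0, 1.0]]
{'clock': 0.15, 'joints': array([-1.39159928,  0.43507829,  0.02500089,  1.57386901, -0.0115661 ,
        1.13402951, -0.07506274]), 'dq': array([ 0.00176976, -0.00141412,  0.00312662, -0.00135192, -0.00129473,
       -0.00054239, -0.0004687 ]), 'joint_efforts': array([ 2.40873283e-03, -6.68253851e+01,  9.86156724e-01, -3.14695215e+01,
       -6.05226634e-02,  3.93860601e-02,  9.70094243e-05]), 'position': array([0.17376248, 0.59994161, 0.21732343]), 'ee_rot': array([-4.41243748e-01, -3.11043131e+00,  1.94797254e-03]), 'force': array([-0.22221952, -0.0568369 ,  0.36495495]), 'ft_torque': array([-0.04415516, -0.03538662, -0.04432238]), 'gripper_force': 0.0, 'width': 0.9983416280460745}
```

View pics/scene0.png

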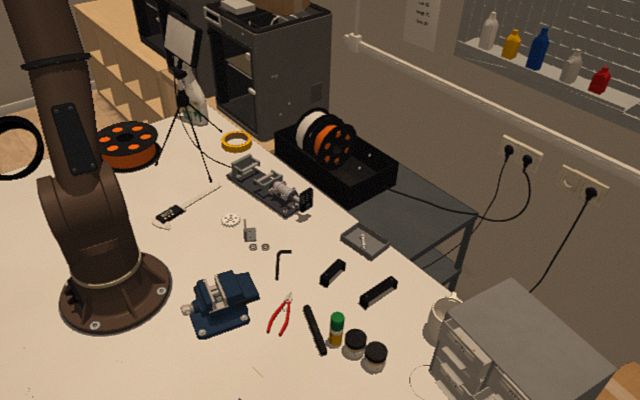

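View pics/side0.png

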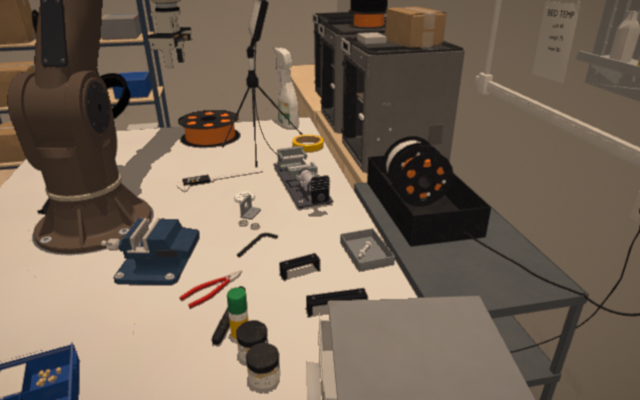

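Scene view: long clip at about (378,292), short clip at (333,272), tester from (240,168) to (305,200) with grip at (306,200). Side view: long clip (337,300), short clip (300,266), grip (319,190).

```bash
python3 - <<'E'
from h import *
for nm,a,b in (('long ends',(361,301),(396,284)),('short',(321,278),(345,264))):
    for p in (a,b): print(nm,onz('scene',p,0.025).round(3))
for p in ((307,303),(367,296),(280,268),(319,261)): print('side',onz('side',p,0.025).round(3))
print('grip',tri('scene',(306,191),'side',(318,180)))
print('far end',onz('scene',(243,162),.06).round(3), onz('side',(292,155),.06).round(3))
a=cv2.imread('pics/scene0.png')[140:230,210:330]; b=cv2.imread('pics/side0.png')[135:225,255:375]
cv2.imwrite('pics/c1.png',np.hstack([cv2.resize(a,None,fx=3.3,fy=3.3,interpolation=2),cv2.resize(b,None,fx=3.3,fy=3.3,interpolation=2)]))
s=st(); print(R.from_rotvec(s['ee_rot']).as_matrix().round(3).tolist(), arm.tip_reach)
E
```

```text
long ends [ 0.417 -0.403  0.025]
long ends [ 0.517 -0.418  0.025]
short [ 0.39  -0.292  0.025]
short [ 0.465 -0.294  0.025]
side [ 0.427 -0.404  0.025]
side [ 0.531 -0.408  0.025]
side [ 0.395 -0.297  0.025]
side [ 0.471 -0.291  0.025]
grip (array([ 0.5144432 , -0.07548912,  0.09248087]), np.float64(0.0027058968266816664))
far end [0.48  0.182 0.06 ] [0.489 0.158 0.06 ]
[[-0.961, 0.278, -0.0], [0.278, 0.961, -0.001], [-0.0, -0.001, -1.0]] 0.022
```

View pics/c1.png

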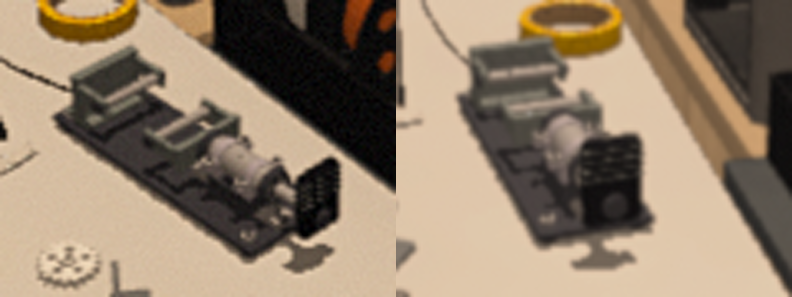

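View pics/wrist0.png

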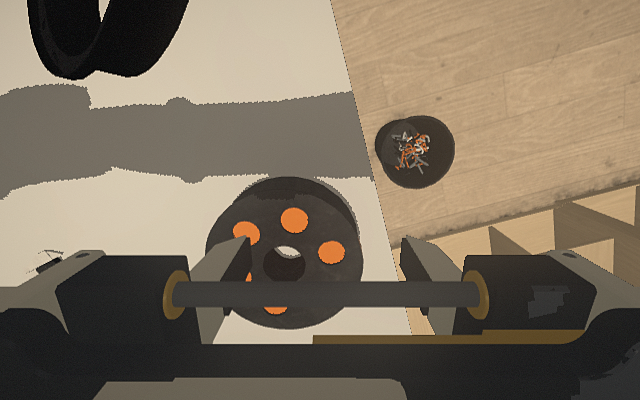

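Crops: tester axis runs up-left in both views, near/far pins and grip clearly visible. The wrist view currently sees only the spool. Next I check the cabinet clearance and move over the tester for measurement.

```bash
python3 - <<'E'
from h import *
print('cab', tri('scene',(437,335),'side',(330,299)), tri('scene',(513,280),'side',(482,297)))
print('mug', onz('scene',(432,330),0.0))
s=st(); p=s['position']; M=R.from_rotvec(s['ee_rot']).as_matrix()
def shift(t): return (M.T@(np.array(t)-p)*100).round(1)
for t in ([.22,.37,.3],[.40,.0,.36]): print(t,shift(t))
E
```

```text
cab (array([ 0.40152924, -0.61590839,  0.18562712]), np.float64(0.053323523071706326)) (array([ 0.58013449, -0.64506569,  0.20401616]), np.float64(0.009657159498010773))
mug [ 0.50066006 -0.54943007  0.        ]
[0.22, 0.37, 0.3] [-10.8 -20.8  -8.2]
[0.4, 0.0, 0.36] [-38.4 -51.4 -14.2]
```

```bash
python3 -m creep '4 -10.8 -20.8 -8.2 0 0 0;4 -10.8 -20.8 -8.2 0 0 0;4 -10.8 -20.8 -8.2 0 0 0;4 -10.8 -20.8 -8.2 0 0 0;4 -10.8 -20.8 -8.2 0 0 0'
cat > to.py <<'E'
from h import *
import sys
s=st(); p=s['position']; M=R.from_rotvec(s['ee_rot']).as_matrix()
t=np.array([float(a) for a in sys.argv[1:4]]); th=np.radians(float(sys.argv[4])) # tool y heading in world
y=np.array([np.cos(th),np.sin(th),0]); z=np.array([0,0,-1]); D=np.c_[np.cross(y,z),y,z]
print('at',p.round(4),'heading',np.degrees(np.arctan2(M[1,1],M[0,1])).round(2),'shift cm',(M.T@(t-p)*100).round(2),'turn deg',np.degrees(R.from_matrix(M.T@D).as_rotvec()).round(2),'joints',s['joints'].round(2))
E
python3 to.py .38 .0 .36 45
```

```text
clock: 0.78
position: [0.2213, 0.3675, 0.3016]
ee_rot: [0.448, 3.108, 0.004]
force: [-0.1, 0.4, -0.8]
width: 0.502
gripper_force: 0.0
at [0.2213 0.3675 0.3016] heading 73.58 shift cm [-25.61 -30.75  -5.9 ] turn deg [ 0.15  0.   28.58] joints [-1.22  0.04  0.07  1.89 -0.    1.21  0.13]
```

```bash
python3 -m creep '4 -12 -15 -5.9 0 0 10;4 -15 -20 -5.9 0 0 20;4 -20 -25 -5.9 0 0 30;4 -25.6 -30.7 -5.9 0 0 40;4 -25.6 -30.7 -5.9 0 0 50'
python3 to.py .50 -.045 .36 0
```

```text
clock: 1.4
position: [0.3416, 0.0871, 0.351]
ee_rot: [1.72, 2.628, 0.001]
force: [1.2, 1.0, -0.2]
width: 0.433
gripper_force: 0.0
at [0.3416 0.0871 0.351 ] heading 23.59 shift cm [-18.44   9.24  -0.9 ] turn deg [ 4.000e-02 -1.000e-02  2.359e+01] joints [-0.88 -0.18  0.41  1.94  0.07  1.36 -0.09]
```

```bash
python3 -m creep '4 -18.4 9.2 -0.9 0 0 10;4 -18.4 9.2 -0.9 0 0 20;4 -18.4 9.2 -0.9 0 0 23.6;4 -18.4 9.2 -0.9 0 0 23.6;4 -18.4 9.2 -0.9 0 0 23.6'
python3 - <<'E'
from h import *
import pickle
c=vision.camera_info('wrist'); im=snap('wrist','w1.png'); pickle.dump(c,open('w1.pkl','wb'))
s=st();print(s['position'],s['ee_rot'],np.abs(s['dq']).max())
E
```

```text
clock: 2.02
position: [0.5003, -0.0432, 0.359]
ee_rot: [2.218, 2.224, -0.004]
force: [-0.6, 0.4, -0.4]
width: 0.438
gripper_force: 0.0
[ 0.49950914 -0.04226487  0.35909172] [-2.21651395 -2.22590293  0.0026447 ] 0.030414858911547146
```

View pics/w1.png

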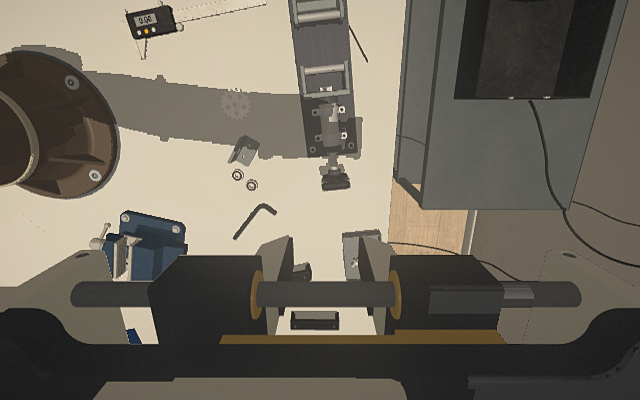

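Wrist view: far pin about (318,18), near pin (326,92), barrel (331,115-150), grip (336,183). I zoom in on it for the exact pins.

```bash
python3 - <<'E'
import cv2
a=cv2.imread('pics/w1.png')[0:200,260:390]; a=cv2.convertScaleAbs(a,alpha=1.4,beta=25)
a=cv2.resize(a,None,fx=3,fy=3,interpolation=2)
for i in range(0,200,20): cv2.putText(a,str(i),(0,i*3+4),0,.35,(0,0,255),1)
for i in range(0,130,20): cv2.putText(a,str(260+i),(i*3,597),0,.35,(0,0,255),1)
cv2.imwrite('pics/w1c.png',a)
E
```

```text
(no output)
```

View pics/w1c.png

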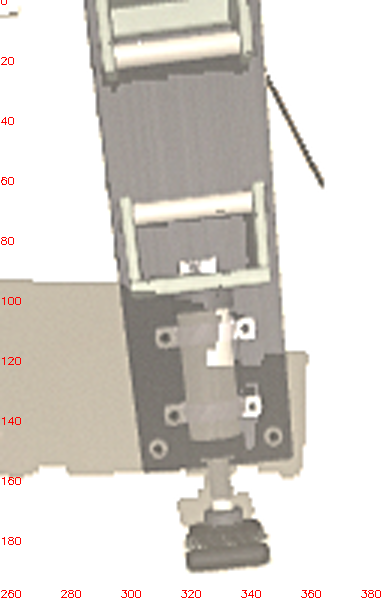

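Zoomed: far pin from (297.7,17.3) to (340,14), near pin from (305,70.7) to (343.3,67.3), grip top edge near (335.7,185).

```bash
python3 - <<'E'
from h import *
import pickle
c=pickle.load(open('w1.pkl','rb'))
q=lambda uv,z: onz('wrist',uv,z,c)
fp=[q((297.7,17.3),.05),q((340,14),.05)]; np_=[q((305,70.7),.05),q((343.3,67.3),.05)]
F=sum(fp)/2; N=sum(np_)/2
print('F',F.round(4),'N',N.round(4),'dist',np.linalg.norm(F-N).round(4), [np.linalg.norm(a[0]-a[1]).round(4) for a in (fp,np_)])
d=F-N; print('heading axis',np.degrees(np.arctan2(d[1],d[0])).round(2), [np.degrees(np.arctan2(*(a[1]-a[0])[[1,0]])).round(2)+90 for a in (fp,np_)])
print('gripfrom',[ (N+(-172-0)/1000*d/np.linalg.norm(d)).round(4)], 'grip seen top edges z.1', q((322.5,189),.1).round(4),q((349,188),.1).round(4),q((322.5,182),.1).round(4),q((349,182),.1).round(4))
# plate corners z=.014
print('plate', [q(u,.014).round(4) for u in ((308,157.5),(356.5,152.5))])
# scene/side pin tests: project
def proj(n,P):
    k=vision.camera_info(n);T=np.linalg.inv(k['extrinsics']);f=200/np.tan(np.radians(k['fov_y'])/2);x=T[:3,:3]@P+T[:3,3];return (f*x[0]/x[2]+k['cx'],f*x[1]/x[2]+k['cy'])
for n in('scene','side'): print(n,[np.round(proj(n,P),1) for P in (fp[0],fp[1],np_[0],np_[1])])
# clip roughly, in w1 at (315,320)
print('clip?',onz('wrist',(315,315),.03,c).round(3))
E
python3 to.py .56 -.37 .25 -90
```

```text
F [0.4892 0.1665 0.05  ] N [0.497  0.0959 0.05  ] dist 0.071 [np.float64(0.0614), np.float64(0.0585)]
heading axis 96.25 [np.float64(93.98), np.float64(94.77)]
gripfrom [array([ 0.5157, -0.0751,  0.05  ])] grip seen top edges z.1 [ 0.4949 -0.0798  0.1   ] [ 0.5359 -0.078   0.1   ] [ 0.495  -0.0686  0.1   ] [ 0.5356 -0.0685  0.1   ]
plate [array([ 0.4679, -0.0455,  0.014 ]), array([ 0.5547, -0.0363,  0.014 ])]
scene [array([240.5, 170. ]), array([256.9, 161.9]), array([256.6, 180.3]), array([272.2, 172.1])]
side [array([281. , 158.5]), array([302.7, 156. ]), array([288. , 168.6]), array([309.6, 165.9])]
clip? [ 0.478 -0.374  0.03 ]
at [ 0.4995 -0.0423  0.3591] heading 0.24 shift cm [-32.79   5.93  10.93] turn deg [-2.000e-02  1.100e-01  9.024e+01] joints [-0.64  0.14  0.73  1.67 -0.1   1.37  0.11]
```

```bash
python3 to.py .385 -.41 .25 -90; python3 -m creep '5 -7 -2 2 0 0 10;5 -14 -4 4 0 0 20;5 -21 -6 6 0 0 30;5 -28 -8 8 0 0 40;5 -32 -10 9 0 0 50'; python3 to.py .385 -.41 .25 -90
```

```text
at [ 0.4995 -0.0423  0.3591] heading 0.24 shift cm [-36.71 -11.59  10.96] turn deg [-2.000e-02  1.100e-01  9.024e+01] joints [-0.64  0.14  0.73  1.67 -0.1   1.37  0.11]
clock: 2.7
position: [0.413, -0.3311, 0.2778]
ee_rot: [-2.95, -1.077, -0.003]
force: [0.6, 0.6, -0.3]
width: 0.547
gripper_force: 0.0
at [ 0.413  -0.3311  0.2778] heading -49.88 shift cm [-7.23  4.23  2.76] turn deg [-0.06 -0.1  40.12] joints [-0.18  0.32  1.    1.77 -0.28  1.21  0.03]
```

```bash
python3 -m creep '5 -5 3 2 0 0 10;5 -7.2 4.2 2.8 0 0 20;5 -7.2 4.2 2.8 0 0 30;5 -7.2 4.2 2.8 0 0 40;5 -7.2 4.2 2.8 0 0 40'; python3 to.py .385 -.41 .25 -90
python3 - <<'E'
from h import *
import pickle
c=vision.camera_info('wrist'); im=snap('wrist','w2.png'); pickle.dump(c,open('w2.pkl','wb'))
m=(im.max(2)<60).astype(np.uint8)*255
m=cv2.morphologyEx(m,cv2.MORPH_CLOSE,np.ones((5,5)))
for k in cv2.findContours(m,0,1)[0]:
    if cv2.contourArea(k)>200: 
        r=cv2.minAreaRect(k); print(r,onz('wrist',r[0],.03,c).round(4))
E
```

```text
clock: 3.32
position: [0.3857, -0.4085, 0.2498]
ee_rot: [-3.14, -0.011, 0.0]
force: [-0.6, -0.4, -0.1]
width: 0.543
gripper_force: 0.0
at [ 0.3857 -0.4085  0.2498] heading -89.6 shift cm [-0.07  0.15 -0.02] turn deg [-0.08  0.01  0.4 ] joints [-0.05  0.49  1.16  1.74 -0.47  1.23 -0.34]
((488.5, 295.0), (78.0, 183.0), 90.0) [ 0.1865 -0.6694  0.03  ]
((319.5, 318.5), (161.0, 639.0), 90.0) [ 0.1387 -0.4     0.03  ]
((304.14990234375, 224.20315551757812), (73.88956451416016, 11.12445068359375), 19.88516616821289) [ 0.3063 -0.3774  0.03  ]
((386.66595458984375, 203.23939514160156), (34.20937728881836, 64.53810119628906), 47.41950988769531) [ 0.3396 -0.4958  0.03  ]
((65.5, 195.5), (23.0, 59.0), 90.0) [ 0.3478 -0.0396  0.03  ]
((164.94366455078125, 187.59466552734375), (74.64884948730469, 21.859649658203125), 50.411865234375) [ 0.3605 -0.1827  0.03  ]
((236.40444946289062, 135.17514038085938), (59.142059326171875, 22.799039840698242), 73.61045837402344) [ 0.4334 -0.2897  0.03  ]
((30.5, 73.0), (80.0, 61.0), 90.0) [ 0.5075 -0.0398  0.03  ]
((601.0, 49.5), (99.0, 76.0), 90.0) [ 0.5383 -0.7415  0.03  ]
((167.6100616455078, 35.252803802490234), (72.97296905517578, 31.983112335205078), 43.85424041748047) [ 0.5503 -0.2176  0.03  ]
```

View pics/w2.png

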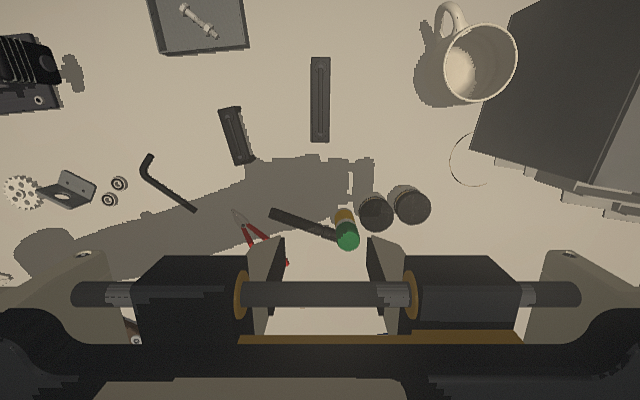

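The long clip spans (321,57)–(319,142) and the short one sits at (236,135); mug and jars leave room around the long clip.

```bash
python3 - <<'E'
from h import *
import pickle
c=pickle.load(open('w2.pkl','rb')); im=cv2.imread('pics/w2.png')
for t in (70,80,90):
    m=((im[40:160,290:350].max(2)<t)*255).astype(np.uint8)
    k=max(cv2.findContours(m,0,1)[0],key=cv2.contourArea); (a,b),sz,an=cv2.minAreaRect(k); a+=290;b+=40
    bp=cv2.boxPoints(((a,b),sz,an)); P=[onz('wrist',p,.03,c) for p in bp]
    P=np.array(P); print(t,(a,b),sz,an,P.mean(0).round(4),np.linalg.norm(P[1]-P[0]).round(4),np.linalg.norm(P[2]-P[1]).round(4),P.round(4)[:,:2].tolist())
print(onz('wrist',(445,75),.08,c))
E
```

```text
70 (319.49999618530273, 98.99999237060547) (16.999996185302734, 83.99998474121094) 0.0 [ 0.4772 -0.3999  0.03  ] 0.1014 0.0208 [[0.4264, -0.3885], [0.5278, -0.3894], [0.5279, -0.4102], [0.4266, -0.4112]]
80 (320.49999618530273, 98.99999237060547) (18.999996185302734, 83.99998474121094) 0.0 [ 0.4772 -0.4011  0.03  ] 0.1014 0.0233 [[0.4264, -0.3885], [0.5278, -0.3894], [0.5279, -0.4127], [0.4266, -0.4139]]
90 (320.49999618530273, 99.49999237060547) (18.999996185302734, 84.99998474121094) 0.0 [ 0.4765 -0.4011  0.03  ] 0.1027 0.0233 [[0.4251, -0.3885], [0.5278, -0.3894], [0.5279, -0.4127], [0.4253, -0.4139]]
[ 0.5035943  -0.53707554  0.08      ]
```

```bash
python3 to.py .477 -.401 .10 -90.7; python3 -m creep '4.4 3 0 3 0 0 1;4.4 6 -.3 7 0 0 1;4.4 9.1 -.6 12 0 0 1;4.4 9.1 -.6 15 0 0 1;4.4 9.1 -.6 15 0 0 1'; python3 to.py .477 -.401 .029 -90.7
```

```text
at [ 0.3857 -0.4087  0.25  ] heading -89.44 shift cm [ 9.14 -0.66 15.  ] turn deg [-0.07  0.    1.26] joints [-0.05  0.49  1.16  1.74 -0.47  1.23 -0.34]
clock: 4.0
position: [0.4754, -0.4016, 0.0984]
ee_rot: [-3.138, 0.014, 0.005]
force: [0.9, -0.4, 0.6]
width: 0.476
gripper_force: 0.0
at [ 0.4754 -0.4016  0.0984] heading -90.52 shift cm [ 0.18 -0.04  6.94] turn deg [-0.19  0.17  0.18] joints [ 0.02  0.73  0.97  1.76 -0.7   1.04 -0.33]
```

```bash
python3 -m creep '4.4 .15 0 3.5 0 0 0;4.4 .15 0 6 0 0 0;4.4 .15 0 6.9 0 0 0;4.4 .15 0 6.9 0 0 0;4.4 .15 0 6.9 0 0 0'; python3 -m creep '1.5 0 0 0 0 0 0;1.5 0 0 0 0 0 0;1.5 0 0 0 0 0 0;1.5 0 0 0 0 0 0;1.5 0 0 0 0 0 0' 20;  python3 to.py .477 -.401 .029 -90.7
```

```text
clock: 4.62
position: [0.478, -0.4045, 0.0329]
ee_rot: [3.14, -0.02, 0.003]
force: [0.1, 0.5, 0.8]
width: 0.475
gripper_force: 0.0
clock: 5.25
position: [0.4774, -0.4037, 0.0313]
ee_rot: [-3.141, 0.02, 0.0]
force: [0.0, -0.4, -0.5]
width: 0.163
gripper_force: 0.0
at [ 0.4774 -0.4037  0.0313] heading -90.75 shift cm [-0.05 -0.27  0.23] turn deg [-0.01  0.01 -0.05] joints [ 0.06  0.81  0.9   1.8  -0.78  0.93 -0.27]
```

```bash
python3 - <<'E'
from h import *
a=snap('scene','s3.png')[240:340,310:450]; b=snap('side','d3.png')[230:330,260:400]
z=lambda i: cv2.resize(i,None,fx=2.8,fy=2.8,interpolation=2)
cv2.imwrite('pics/c3.png',np.hstack([z(a),z(b)])); print(st()['width'],st()['gripper_force'])
E
```

```text
0.16222423273559067 0.0
```

View pics/c3.png

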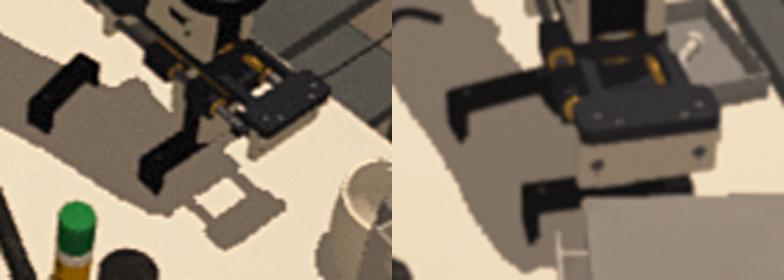

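The crops show the gripper over the right half of the long clip, but it isn't clear that the fingers straddle the strap. The wrist camera should settle it.

```bash
python3 - <<'E'
from h import *
a=snap('wrist','w3.png')[130:330,180:460]
cv2.imwrite('pics/w3c.png',cv2.resize(cv2.convertScaleAbs(a,alpha=1.5,beta=20),None,fx=2.8,fy=2.8,interpolation=2)); print(st()['position'],st()['width'])
E
```

```text
[ 0.47745519 -0.40377194  0.03126661] 0.16557901668929073
```

View pics/w3c.png

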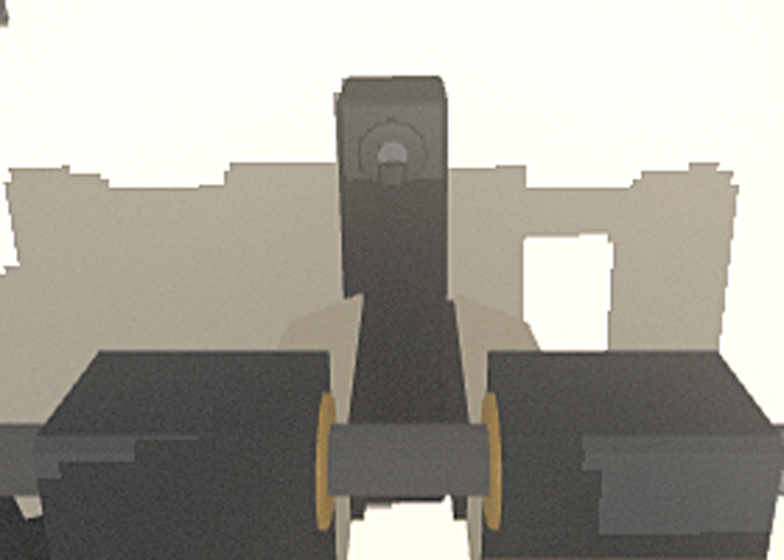

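The clip lies centred between the fingers, which don't quite touch it. Closing further.

```bash
python3 -m creep '0 0 0 0 0 0 0;0 0 0 0 0 0 0;0 0 0 0 0 0 0;0 0 0 0 0 0 0' 20;  python3 to.py .477 -.401 .03 -90.7
```

```text
clock: 5.9
position: [0.4775, -0.4038, 0.0313]
ee_rot: [-3.142, 0.021, -0.0]
force: [0.6, 0.2, 0.8]
width: 0.004
gripper_force: 0.0
at [ 0.4775 -0.4038  0.0313] heading -90.75 shift cm [-0.05 -0.28  0.13] turn deg [-0.   -0.   -0.05] joints [ 0.06  0.81  0.9   1.8  -0.78  0.93 -0.27]
```

```bash
python3 - <<'E'
from h import *
for uv in ((327,296),(375,293)):
    o,d=ray('side',uv)
    for y in (-.50,-.4985): print(uv,y,(o+d*(y-o[1])/d[1]).round(4))
def proj(n,P):
    k=vision.camera_info(n);T=np.linalg.inv(k['extrinsics']);f=200/np.tan(np.radians(k['fov_y'])/2);x=T[:3,:3]@P+T[:3,3];return np.round((f*x[0]/x[2]+k['cx'],f*x[1]/x[2]+k['cy']),1)
for n in ('scene','side'):
    im=snap(n,n+'4.png')
    print(n,'tip',proj(n,[.4775,-.4038,.0093]),'tcp',proj(n,[.4775,-.4038,.0313]),'near face bottom corners',proj(n,[.44,-.499,.075]),proj(n,[.515,-.499,.075]))
    k=cv2.imread('pics/'+('s3' if n=='scene' else 'd3')+'.png'); D=cv2.absdiff(k,im).max(2)
    ys,xs=np.where(D>50); print('changed since open15',len(xs),xs.min() if len(xs) else '',xs.max() if len(xs) else '',ys.min() if len(xs) else '',ys.max() if len(xs) else '')
    k0=cv2.imread('pics/'+n+'0.png'); 
E
```

```text
(327, 296) -0.5 [ 0.4403 -0.5     0.1159]
(327, 296) -0.4985 [ 0.4407 -0.4985  0.1146]
(375, 293) -0.5 [ 0.5116 -0.5     0.1091]
(375, 293) -0.4985 [ 0.5121 -0.4985  0.1077]
scene tip [379.3 292.8] tcp [380.2 286.7] near face bottom corners [401.2 308.4] [424.5 291.5]
changed since open15 294 108 406 114 313
side tip [335.9 305.8] tcp [336.  295.7] near face bottom corners [326.6 317.6] [375.9 310.3]
changed since open15 112 312 360 237 325
```

```bash
python3 -m creep '4.4 0 0 0 0 0 0;4.4 0 0 0 0 0 0;4.4 0 0 0 0 0 0;4.4 0 0 0 0 0 0;4.4 0 0 .3 0 0 0'|grep -E 'pos|force|wid'; python3 -m creep '4.4 0 0 .2 0 0 0;4.4 0 0 .4 0 0 0;4.4 0 0 .4 0 0 0'|grep -E 'pos|force';python3 -m creep '4.4 0 0 .2 0 0 0;4.4 0 0 .4 0 0 0;4.4 0 0 .4 0 0 0'|grep -E 'pos|force'
```

```text
position: [0.4776, -0.4039, 0.0284]
force: [0.4, 0.1, 0.9]
width: 0.464
gripper_force: 0.0
position: [0.4773, -0.4037, 0.0241]
force: [-0.3, -0.1, 1.0]
gripper_force: 0.0
position: [0.4774, -0.4037, 0.0201]
force: [-0.6, -0.7, -0.5]
gripper_force: 0.0
```

```bash
for i in 1 2; do :; done; python3 -m creep '4.4 0 0 .2 0 0 0;4.4 0 0 .5 0 0 0;4.4 0 0 .5 0 0 0'|grep -E 'pos|force'; python3 -m creep '4.4 0 0 .2 0 0 0;4.4 0 0 .5 0 0 0;4.4 0 0 .5 0 0 0'|grep -E 'pos|force'
python3 - <<'E'
from h import *
a=snap('side','d5.png')[210:330,250:410]; b=snap('wrist','w5.png')[90:330,170:490]
cv2.imwrite('pics/c5.png',np.hstack([cv2.resize(a,(480,360),interpolation=2),cv2.resize(b,(320,360))[:, :]]))
print(st()['force'],st()['joints'])
E
```

```text
position: [0.4773, -0.4036, 0.015]
force: [0.2, 0.7, 0.2]
gripper_force: 0.0
position: [0.4774, -0.4036, 0.01]
force: [1.4, -0.2, 0.6]
gripper_force: 0.0
[ 0.22305018 -0.30667894  0.4551863 ] [ 0.07860903  0.83390784  0.87175514  1.81273459 -0.81125742  0.89742922
 -0.24983371]
```

View pics/c5.png

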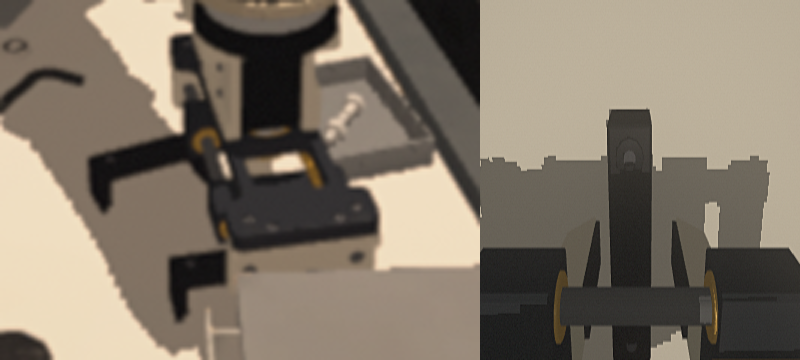

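The gripper hangs over the clip with the pads either side, still without bench contact, so the fingertips sit higher than the stated reach implies. I probe down gently until the bench is felt.

```bash
for i in 1; do python3 -m creep '4.4 0 0 .2 0 0 0;4.4 0 0 .3 0 0 0;4.4 0 0 .3 0 0 0'|grep -E 'pos|^force'; done; python3 -m creep '4.4 0 0 .2 0 0 0;4.4 0 0 .3 0 0 0;4.4 0 0 .3 0 0 0'|grep -E 'pos|^force';python3 -m creep '4.4 0 0 .2 0 0 0;4.4 0 0 .2 0 0 0;4.4 0 0 .2 0 0 0'|grep -E 'pos|^force'
```

```text
position: [0.4774, -0.4037, 0.0072]
force: [0.3, 0.3, 0.4]
position: [0.4774, -0.4037, 0.0042]
force: [1.0, -0.3, 0.8]
position: [0.4774, -0.4038, 0.0023]
force: [-0.2, 0.3, -0.4]
```

```bash
python3 -m creep '1.8 0 0 0 0 0 0;1.8 0 0 0 0 0 0;1.8 0 0 0 0 0 0;1.8 0 0 0 0 0 0;1.8 0 0 0 0 0 0' 8
```

```text
clock: 9.98
position: [0.4775, -0.4037, 0.0023]
ee_rot: [-3.141, 0.021, -0.0]
force: [0.5, 0.7, -0.1]
width: 0.26
gripper_force: 8.0
```

Gripped at 24 mm. To learn the true height offset I reopen and probe further down.

```bash
python3 -m creep '3.6 0 0 0 0 0 0;3.6 0 0 0 0 0 0;3.6 0 0 .2 0 0 0;3.6 0 0 .4 0 0 0;3.6 0 0 .4 0 0 0'|grep -E 'pos|^force';python3 -m creep '3.6 0 0 .2 0 0 0;3.6 0 0 .3 0 0 0;3.6 0 0 .3 0 0 0'|grep -E 'pos|^force';python3 -m creep '3.6 0 0 .2 0 0 0;3.6 0 0 .3 0 0 0;3.6 0 0 .3 0 0 0'|grep -E 'pos|^force';python3 -m creep '3.6 0 0 .2 0 0 0;3.6 0 0 .3 0 0 0;3.6 0 0 .3 0 0 0'|grep -E 'pos|^force'
```

```text
position: [0.4774, -0.4036, -0.0019]
force: [-0.3, -0.0, 0.2]
position: [0.4774, -0.4037, -0.0048]
force: [-0.4, -0.7, 0.4]
position: [0.4774, -0.4037, -0.0078]
force: [-0.8, -0.1, -0.4]
position: [0.4776, -0.4039, -0.0086]
force: [-5.2, 7.2, 25.7]
```

The bench is felt at reading −0.008, so true tip height is the reading + 0.008. I rise to tip height 7 mm and grip.

```bash
python3 -m creep '3.6 0 0 -.5 0 0 0;3.6 0 0 -.95 0 0 0;1.8 0 0 -.95 0 0 0;1.8 0 0 -.95 0 0 0;1.8 0 0 -.95 0 0 0' 25; python3 -m creep '1.8 0 0 0 0 0 0;1.8 0 0 -3 0 0 0;1.8 0 0 -8 0 0 0;1.8 0 0 -14 0 0 0;1.8 0 0 -18 0 0 0'; python3 to.py .48 -.2 .2 -90
python3 - <<'E'
from h import *
import pickle
c=vision.camera_info('wrist'); im=snap('wrist','w6.png'); pickle.dump(c,open('w6.pkl','wb'))
s=st(); print(s['position'],s['width'],s['gripper_force'])
g=im.max(2)
for u in range(270,380,8): print(u,[int(v) for v in g[140:215:5,u]])
E
```

```text
clock: 12.35
position: [0.4774, -0.4037, -0.0014]
ee_rot: [-3.141, 0.021, 0.0]
force: [-0.7, -0.8, 1.2]
width: 0.255
gripper_force: 25.0
clock: 12.98
position: [0.4774, -0.4044, 0.1814]
ee_rot: [3.14, -0.021, 0.002]
force: [0.8, 0.4, -0.5]
width: 0.258
gripper_force: 25.0
at [ 0.4774 -0.4044  0.1814] heading -90.78 shift cm [-2.000e-02 -2.044e+01 -1.890e+00] turn deg [ 0.07 -0.07 -0.78] joints [-0.02  0.65  1.05  1.67 -0.61  1.18 -0.4 ]
[ 0.4784774  -0.40633524  0.18590605] 0.2566105115800657 24.997973442077637
270 [193, 195, 192, 193, 192, 194, 110, 112, 112, 111, 110, 110, 108, 110, 108]
278 [194, 194, 194, 194, 194, 110, 111, 111, 112, 111, 109, 109, 110, 109, 108]
286 [193, 194, 194, 195, 192, 110, 112, 110, 112, 112, 110, 105, 110, 108, 107]
294 [195, 195, 196, 194, 192, 111, 111, 110, 113, 111, 110, 108, 108, 108, 108]
302 [195, 193, 200, 196, 102, 114, 115, 57, 53, 49, 46, 44, 38, 34, 48]
310 [193, 201, 115, 115, 114, 112, 57, 55, 59, 63, 62, 59, 59, 43, 46]
318 [195, 199, 113, 115, 111, 114, 60, 58, 58, 62, 55, 65, 59, 54, 43]
326 [193, 191, 194, 195, 196, 100, 59, 55, 61, 65, 68, 64, 79, 58, 43]
334 [194, 194, 193, 192, 192, 110, 61, 57, 62, 64, 50, 66, 58, 56, 46]
342 [195, 194, 193, 194, 193, 111, 59, 57, 64, 69, 67, 63, 63, 61, 62]
350 [193, 193, 195, 193, 192, 192, 111, 114, 220, 214, 212, 211, 207, 207, 113]
358 [196, 193, 193, 195, 194, 194, 112, 112, 133, 193, 194, 192, 194, 197, 111]
366 [194, 194, 194, 195, 194, 96, 115, 114, 114, 113, 113, 113, 112, 112, 109]
374 [194, 192, 194, 195, 193, 104, 115, 115, 115, 115, 114, 112, 110, 112, 112]
```

```bash
python3 - <<'E'
from h import *
import pickle
c=pickle.load(open('w6.pkl','rb')); g=cv2.imread('pics/w6.png').max(2).astype(int)
for u in (310,318,326,334,340): 
    col=g[150:200,u]; r=150+np.argmax(col<80); print(u,r,[int(v) for v in g[r-3:r+22,u]])
for r in (180,195,205): 
    xs=np.where(g[r,290:360]<85)[0]+290; print(r,xs.min(),xs.max())
P=np.array([.4785,-.4063,.1859]); y=np.array([np.cos(np.radians(-90.8)),np.sin(np.radians(-90.8)),0]); x=np.cross(y,[0,0,-1])
for uv,z in (((306,168.),.1873),((342,168),.1873)):
    q=onz('wrist',uv,z,c)-P; print(uv,'foot edge: along tool x',(q@x).round(4),'tool y',(q@y).round(4))
print((np.array(c['extrinsics'])[:3,3]-P).round(4))
E
```

```text
310 167 [113, 112, 88, 50, 58, 58, 57, 56, 55, 58, 54, 55, 57, 56, 56, 58, 59, 61, 66, 64, 60, 63, 65, 61, 62]
318 167 [115, 114, 87, 54, 57, 57, 60, 55, 55, 56, 57, 58, 57, 55, 60, 57, 58, 62, 63, 65, 64, 62, 62, 64, 59]
326 167 [187, 100, 87, 53, 56, 58, 59, 60, 56, 60, 58, 55, 58, 55, 56, 57, 61, 65, 66, 64, 64, 65, 62, 59, 56]
334 167 [105, 110, 89, 53, 60, 60, 61, 60, 59, 64, 58, 57, 56, 57, 60, 60, 62, 67, 64, 64, 65, 64, 64, 65, 66]
340 167 [102, 112, 89, 56, 61, 59, 60, 60, 59, 59, 60, 62, 58, 59, 59, 62, 63, 66, 69, 67, 67, 67, 68, 67, 65]
180 301 349
195 302 349
205 302 348
(306, 168.0) foot edge: along tool x 0.0496 tool y -0.0131
(342, 168) foot edge: along tool x 0.0496 tool y 0.0075
[0.0827 0.001  0.1635]
```

```bash
python3 -m creep '1.8 0 -5 0 0 0 -10;1.8 0 -10 0 0 0 -20;1.8 0 -15 0 0 0 -30;1.8 0 -20 0 0 0 -40;1.8 0 -25 0 0 0 -50';  python3 -m creep '1.8 0 0 0 0 0 0' | grep wid; python3 to.py .493 .10 .19 6.2
```

```text
clock: 13.65
position: [0.4804, -0.152, 0.1786]
ee_rot: [-2.852, -1.317, 0.0]
force: [0.7, 0.5, -0.5]
width: 0.256
gripper_force: 25.0
width: 0.259
at [ 0.4808 -0.1493  0.1782] heading -40.27 shift cm [ 19.81 -15.19  -1.11] turn deg [ -0.1   -0.14 -46.47] joints [-0.51  0.37  0.94  1.97 -0.37  0.98 -0.09]
```

```bash
python3 - <<'E'
from h import *
for n,uv in (('scene',(211,181)),('scene',(158,175)),('side',(256,166))): print(n,onz(n,uv,0).round(3))
E
```

```text
scene [0.392 0.231 0.   ]
scene [0.28  0.357 0.   ]
side [0.393 0.243 0.   ]
```

```bash
python3 -m creep '1.8 4 -3 -.5 0 0 -10;1.8 8 -6 -1 0 0 -20;1.8 12 -9 -1.1 0 0 -30;1.8 16 -12 -1.1 0 0 -40;1.8 19.8 -15.2 -1.1 0 0 -46.5'; python3 -m creep '1.8 0 0 0 0 0 0;1.8 0 0 0 0 0 0' | grep wid; python3 to.py .493 .13 .15 6.2
python3 - <<'E'
from h import *
import pickle
c=vision.camera_info('wrist'); im=snap('wrist','w7.png'); pickle.dump(c,open('w7.pkl','wb')); s=st(); P=s['position'];M=R.from_rotvec(s['ee_rot']).as_matrix()
print(((np.array(c['extrinsics'])[:3,3]-P)@M).round(4), np.abs(s['dq']).max())
g=im.max(2).astype(int)
for u in range(295,360,6): print(u,[int(v) for v in g[130:200:3,u]])
E
```

```text
clock: 14.4
position: [0.4952, 0.0959, 0.1899]
ee_rot: [2.105, 2.331, 0.001]
force: [0.6, -0.4, -1.2]
width: 0.259
gripper_force: 25.0
width: 0.257
at [0.495  0.0941 0.1897] heading 5.59 shift cm [3.6  0.15 3.96] turn deg [-0.01  0.05 -0.61] joints [-0.85  0.3   0.71  1.94 -0.24  0.98  0.07]
[ 0.0847 -0.0002 -0.1678] 0.005316122325004396
295 [69, 68, 72, 66, 68, 69, 69, 68, 69, 68, 71, 69, 69, 71, 71, 70, 69, 88, 96, 97, 98, 94, 95, 96]
301 [67, 67, 67, 71, 67, 69, 69, 70, 68, 68, 69, 70, 70, 68, 73, 73, 62, 56, 79, 80, 69, 77, 80, 80]
307 [68, 71, 69, 67, 69, 68, 66, 67, 68, 68, 67, 71, 64, 53, 53, 54, 53, 55, 54, 58, 57, 56, 60, 60]
313 [71, 70, 67, 69, 70, 68, 68, 67, 68, 67, 68, 67, 62, 50, 51, 53, 50, 52, 57, 54, 55, 55, 56, 55]
319 [70, 70, 69, 67, 68, 68, 67, 67, 72, 68, 66, 68, 60, 52, 53, 50, 52, 53, 54, 56, 56, 53, 55, 54]
325 [71, 71, 70, 67, 66, 65, 66, 68, 67, 67, 66, 68, 62, 50, 53, 50, 52, 53, 54, 52, 53, 56, 56, 68]
331 [72, 71, 68, 71, 67, 71, 70, 69, 69, 69, 70, 70, 60, 49, 48, 51, 51, 55, 56, 54, 52, 55, 54, 57]
337 [70, 69, 72, 72, 70, 69, 70, 68, 69, 70, 68, 68, 63, 54, 53, 55, 58, 53, 55, 54, 55, 54, 55, 54]
343 [103, 65, 72, 71, 71, 71, 70, 72, 69, 70, 69, 71, 60, 56, 55, 56, 54, 54, 57, 56, 56, 58, 57, 56]
349 [106, 106, 69, 75, 72, 71, 110, 102, 104, 111, 107, 103, 97, 109, 66, 72, 62, 55, 56, 66, 63, 62, 58, 75]
355 [107, 107, 108, 74, 76, 75, 111, 106, 103, 105, 105, 105, 104, 107, 72, 72, 94, 86, 85, 82, 85, 89, 89, 90]
```

```bash
python3 to.py .4931 .1303 .075 6.2; python3 -m creep '1.8 2 .1 3 0 0 -.6;1.8 3.6 .16 7 0 0 -.6;1.8 3.6 .16 11 0 0 -.6;1.8 3.6 .16 11.4 0 0 -.6;1.8 3.6 .16 11.4 0 0 -.6';python3 -m creep '1.8 0 0 0 0 0 0;1.8 0 0 0 0 0 0' | grep wid; python3 to.py .4931 .1303 .075 6.2
python3 - <<'E'
from h import *
snap('scene','s8.png');snap('side','d8.png')
# far/near pin and foot corners in side & scene, numeric: where is the clip?
for n,f in (('scene','s8'),('side','d8')):
    a=cv2.imread(f'pics/{f}.png'); b=cv2.imread(f'pics/{n}0.png'); g=a.max(2)
    d=((cv2.absdiff(a,b).max(2)>30)&(g<70))
    print(n,d[130:200,220:340].sum())
E
```

```text
at [0.495  0.0936 0.1897] heading 5.54 shift cm [ 3.68  0.17 11.47] turn deg [-0.01  0.04 -0.66] joints [-0.85  0.3   0.71  1.94 -0.24  0.98  0.07]
clock: 15.32
position: [0.4936, 0.1301, 0.0767]
ee_rot: [2.098, 2.338, 0.0]
force: [-0.6, -0.5, 0.4]
width: 0.256
gripper_force: 25.0
width: 0.257
at [0.4936 0.1315 0.077 ] heading 6.33 shift cm [-0.12 -0.07  0.2 ] turn deg [ 0.12 -0.05  0.13] joints [-0.81  0.47  0.6   2.05 -0.39  0.73  0.15]
scene 984
side 288
```

```bash
python3 - <<'E'
from h import *
import pickle
c=vision.camera_info('wrist'); im=snap('wrist','w8.png'); pickle.dump(c,open('w8.pkl','wb')); s=st(); P=s['position'];M=R.from_rotvec(s['ee_rot']).as_matrix()
print(P.round(4),M[:,0].round(3))
g=im.max(2).astype(int)
for u in (286,290,294,298,354,358,362): print(u,[int(v) for v in g[150:240:2,u]])
for u in (310,325,340): print(u,[int(v) for v in g[150:200:2,u]])
E
```

```text
[0.4931 0.1316 0.0764] [-0.111  0.994  0.001]
286 [86, 62, 63, 61, 65, 63, 61, 62, 62, 61, 63, 60, 59, 99, 108, 111, 111, 110, 107, 107, 65, 61, 63, 63, 64, 63, 63, 64, 62, 63, 65, 61, 64, 63, 64, 62, 61, 65, 64, 65, 64, 64, 64, 62, 63]
290 [87, 62, 61, 59, 62, 61, 61, 59, 62, 59, 59, 59, 54, 97, 106, 109, 109, 108, 106, 105, 64, 62, 62, 63, 62, 60, 62, 63, 63, 63, 60, 63, 61, 63, 60, 64, 63, 62, 62, 64, 61, 62, 65, 65, 75]
294 [86, 62, 63, 63, 64, 60, 63, 62, 59, 59, 61, 61, 58, 95, 106, 109, 109, 107, 107, 104, 64, 59, 60, 61, 62, 61, 65, 64, 60, 62, 59, 63, 63, 59, 57, 60, 59, 65, 61, 62, 63, 63, 60, 67, 128]
298 [86, 61, 62, 60, 60, 62, 61, 60, 60, 61, 62, 59, 56, 98, 106, 109, 109, 107, 107, 105, 63, 59, 58, 59, 60, 60, 62, 62, 61, 58, 59, 59, 61, 61, 63, 61, 62, 63, 64, 63, 64, 62, 57, 132, 123]
354 [88, 97, 103, 63, 67, 68, 62, 64, 64, 65, 62, 63, 62, 89, 108, 110, 111, 109, 108, 106, 74, 64, 61, 59, 63, 62, 61, 63, 63, 64, 64, 60, 62, 66, 62, 63, 60, 63, 62, 61, 62, 60, 60, 88, 124]
358 [104, 92, 59, 65, 65, 64, 64, 65, 65, 64, 64, 64, 60, 88, 110, 110, 109, 110, 109, 106, 76, 62, 64, 62, 63, 63, 64, 62, 60, 63, 63, 62, 65, 62, 65, 64, 62, 64, 63, 64, 63, 66, 61, 56, 116]
362 [108, 65, 69, 68, 70, 69, 69, 66, 65, 69, 67, 68, 64, 90, 109, 111, 109, 111, 108, 106, 74, 66, 66, 64, 63, 65, 64, 64, 62, 64, 63, 66, 66, 62, 65, 65, 66, 65, 64, 63, 64, 64, 64, 63, 59]
310 [83, 62, 61, 59, 60, 60, 59, 60, 51, 42, 43, 41, 40, 41, 39, 43, 39, 40, 42, 42, 39, 43, 40, 40, 44]
325 [88, 65, 62, 61, 62, 60, 62, 63, 51, 43, 46, 41, 43, 42, 40, 44, 41, 41, 45, 44, 39, 40, 41, 44, 56]
340 [84, 65, 62, 62, 64, 62, 64, 64, 55, 45, 42, 46, 44, 45, 40, 42, 44, 42, 45, 43, 44, 40, 42, 43, 43]
```

Relative to the far pin the clip needs about +1 mm in tool x. Now lowering.

```bash
python3 -m creep '1.8 .1 0 0 0 0 0;1.8 .1 0 1 0 0 0;1.8 .1 0 1.8 0 0 0;1.8 .1 0 2.4 0 0 0;1.8 .1 0 2.4 0 0 0'|grep -E 'pos|force';python3 -m creep '1.8 0 0 .4 0 0 0;1.8 0 0 .8 0 0 0;1.8 0 0 1.2 0 0 0;1.8 0 0 1.5 0 0 0;1.8 0 0 1.5 0 0 0'|grep -E 'pos|force'
```

```text
position: [0.4923, 0.1322, 0.0512]
force: [0.2, 0.2, 0.2]
gripper_force: 25.0
position: [0.4926, 0.1323, 0.0366]
force: [0.4, 0.3, -0.3]
gripper_force: 25.0
```

```bash
python3 -m creep '1.8 0 0 .2 0 0 0;1.8 0 0 .3 0 0 0;1.8 0 0 .3 0 0 0'|grep -E 'pos|^force';python3 -m creep '1.8 0 0 .1 0 0 0;1.8 0 0 .2 0 0 0;1.8 0 0 .2 0 0 0'|grep -E 'pos|^force'; python3 -m creep '1.8 0 0 .1 0 0 0;1.8 0 0 .1 0 0 0'|grep -E 'pos|^force'
```

```text
position: [0.4927, 0.1324, 0.0338]
force: [-0.2, -0.6, -0.3]
position: [0.4926, 0.1324, 0.0318]
force: [-0.6, -0.5, 0.3]
position: [0.4928, 0.1324, 0.0313]
force: [-2.7, -0.5, 8.3]
```

Contact exactly at the predicted height: seated. Release and rise.

```bash
python3 -m creep '4.2 0 0 -.1 0 0 0;4.2 0 0 -.1 0 0 0;4.2 0 0 -.1 0 0 0;4.2 0 0 -.1 0 0 0' |grep -E 'pos|force|wid';python3 -m creep '4.2 0 0 -1 0 0 0;4.2 0 0 -2.5 0 0 0;4.2 0 0 -4.5 0 0 0;4.2 0 0 -4.5 0 0 0;4.2 0 0 -4.5 0 0 0' |grep -E 'pos|force|wid'
python3 - <<'E'
from h import *
c=vision.camera_info('wrist'); im=snap('wrist','w9.png'); s=st(); P=s['position'];print(P.round(4))
g=im.max(2).astype(int)
for u in (290,298,358): print(u,[int(v) for v in g[150:240:2,u]])
for u in (305,310,318,325,332,340): print(u,[int(v) for v in g[150:240:2,u]])
for r in (186,196,210): print(r,[int(v) for v in g[r,290:362:2]])
E
python3 to.py .5155 -.0745 .13 96.2
```

```text
position: [0.4927, 0.1324, 0.0318]
force: [1.1, -1.0, -0.8]
width: 0.459
gripper_force: 0.0
position: [0.4926, 0.1326, 0.077]
force: [-1.0, -0.7, 0.1]
width: 0.458
gripper_force: 0.0
[0.4924 0.1325 0.0767]
290 [88, 82, 58, 62, 63, 63, 62, 64, 62, 60, 61, 60, 60, 58, 107, 110, 110, 111, 109, 106, 101, 60, 61, 63, 64, 64, 62, 60, 62, 64, 64, 63, 63, 63, 62, 63, 62, 66, 62, 63, 65, 62, 58, 98, 45]
298 [86, 81, 60, 62, 60, 62, 63, 62, 60, 61, 58, 59, 60, 60, 106, 108, 110, 108, 107, 108, 100, 56, 59, 59, 61, 61, 61, 59, 61, 60, 63, 64, 62, 60, 61, 62, 61, 60, 62, 62, 62, 62, 67, 100, 98]
358 [172, 132, 101, 62, 64, 62, 66, 66, 63, 65, 66, 66, 67, 62, 106, 109, 110, 110, 111, 104, 104, 57, 65, 63, 66, 61, 59, 64, 62, 63, 64, 62, 62, 64, 60, 63, 62, 61, 61, 62, 63, 59, 60, 61, 60]
305 [86, 83, 60, 60, 62, 57, 60, 59, 63, 59, 58, 61, 59, 60, 108, 107, 111, 109, 108, 105, 101, 54, 59, 60, 62, 60, 61, 63, 60, 59, 58, 59, 63, 61, 61, 61, 60, 58, 62, 59, 58, 60, 72, 100, 97]
310 [86, 82, 55, 43, 45, 42, 44, 42, 43, 42, 42, 44, 45, 41, 45, 43, 42, 42, 42, 39, 43, 41, 41, 39, 41, 45, 38, 40, 41, 
[... 734 characters left out ...]
, 42, 43, 40, 42, 42, 40, 43, 40, 42, 39, 39, 40, 42, 38, 40, 41, 42]
186 [109, 107, 111, 107, 107, 106, 109, 108, 113, 30, 42, 42, 42, 40, 37, 39, 39, 40, 39, 43, 38, 42, 46, 45, 41, 41, 38, 119, 109, 109, 107, 109, 109, 110, 111, 110]
196 [63, 61, 59, 61, 59, 57, 60, 61, 62, 39, 39, 40, 37, 42, 41, 41, 39, 37, 41, 38, 38, 43, 43, 44, 41, 41, 41, 61, 60, 64, 62, 59, 62, 64, 63, 65]
210 [64, 62, 62, 60, 63, 62, 62, 60, 60, 45, 39, 42, 40, 40, 40, 42, 41, 37, 39, 38, 40, 39, 39, 40, 42, 40, 38, 64, 64, 58, 59, 60, 61, 63, 64, 65]
at [0.4924 0.1325 0.0767] heading 6.36 shift cm [-20.83  -0.    -5.33] turn deg [-1.000e-02 -2.000e-02 -8.984e+01] joints [-0.81  0.47  0.6   2.05 -0.39  0.74  0.15]
```

```bash
python3 -m creep '3.6 0 0 -4 0 0 0;3.6 -3 0 -7.3 0 0 10;3.6 -8 0 -7.3 0 0 20;3.6 -13 0 -7.3 0 0 30;3.6 -18 0 -7.3 0 0 40' |grep -E 'pos|^force'; python3 to.py .5154 -.0745 .15 -83.8
```

```text
position: [0.5124, -0.0477, 0.1495]
force: [1.7, 0.4, -1.2]
at [ 0.5124 -0.0477  0.1495] heading -33.94 shift cm [-2.05  1.74 -0.05] turn deg [-2.000e-02  2.000e-02  4.986e+01] joints [-0.66  0.43  0.88  1.97 -0.41  0.93 -0.16]
```

```bash
python3 -m creep '3.6 -1.5 1.2 0 0 0 10;3.6 -2.05 1.74 0 0 0 20;3.6 -2.05 1.74 0 0 0 30;3.6 -2.05 1.74 0 0 0 40;3.6 -2.05 1.74 0 0 0 50' |grep -E 'pos|^force';  python3 -m creep '3.6 0 0 0 0 0 0;3.6 0 0 0 0 0 0'|grep -E 'pos|wid'; python3 to.py .5154 -.0745 .10 -83.8
python3 - <<'E'
from h import *
import pickle
c=vision.camera_info('wrist'); im=snap('wrist','w10.png'); pickle.dump(c,open('w10.pkl','wb')); s=st(); P=s['position']; M=R.from_rotvec(s['ee_rot']).as_matrix()
print(P.round(4),M.round(3).tolist())
g=im.max(2).astype(int)
for r in range(150,260,10): print(r,[int(v) for v in g[r,230:420:5]])
T=np.linalg.inv(c['extrinsics']); f=200/np.tan(np.radians(c['fov_y'])/2)
def pr(Q): x=T[:3,:3]@Q+T[:3,3]; return (f*x[:2]/x[2]+[c['cx'],c['cy']]).round(1)
a=np.array([-.108,.994,0]); b=np.array([.994,.108,0]); C=np.array([.5154,-.0745,.1])
print('paddle top corners pred',[pr(C+i*.007*a+j*.022*b) for i in (-1,1) for j in (-1,1)])
E
```

```text
position: [0.5153, -0.0731, 0.1493]
force: [0.7, -0.0, -0.7]
position: [0.5155, -0.0732, 0.1495]
width: 0.389
at [ 0.5155 -0.0732  0.1495] heading -83.43 shift cm [-0.02  0.13  4.95] turn deg [0.01 0.04 0.37] joints [-0.73  0.54  1.12  1.97 -0.58  1.   -0.79]
[ 0.5156 -0.0732  0.1497] [[0.994, 0.114, -0.0], [0.114, -0.994, 0.0], [-0.0, -0.0, -1.0]]
150 [85, 83, 84, 88, 86, 87, 88, 87, 90, 89, 89, 89, 91, 71, 196, 197, 196, 197, 196, 196, 197, 198, 198, 197, 198, 197, 197, 197, 198, 195, 196, 197, 197, 195, 196, 196, 197, 197]
160 [85, 85, 84, 85, 86, 88, 85, 88, 86, 86, 67, 80, 67, 62, 104, 196, 194, 195, 195, 195, 196, 195, 196, 196, 197, 198, 195, 198, 197, 198, 197, 199, 196, 198, 197, 197, 197, 197]
170 [57, 59, 58, 54, 83, 59, 58, 61, 64, 61, 62, 62, 64, 60, 113, 113, 114, 111, 111, 113, 116, 114, 116, 116, 116, 107, 104, 190, 115, 116, 115, 118, 116, 198, 197, 196, 195, 197]
180 [55, 57, 57, 46, 46, 96, 93, 56, 91, 92, 96, 95, 94, 57, 111, 112, 111, 113, 96, 51, 57, 123, 115, 112, 114, 113, 109, 115, 115, 116, 116, 117, 112, 196, 196, 196, 195, 196]
190 [93, 92, 91, 92, 98, 98,
[... 669 characters left out ...]
96, 197]
230 [111, 108, 106, 108, 107, 109, 107, 107, 109, 108, 109, 108, 108, 108, 108, 110, 110, 110, 45, 52, 54, 47, 194, 194, 194, 194, 194, 194, 196, 195, 195, 194, 195, 195, 193, 196, 194, 196]
240 [105, 106, 108, 105, 107, 106, 105, 107, 108, 107, 103, 103, 107, 45, 107, 109, 110, 109, 105, 202, 201, 197, 194, 193, 195, 161, 79, 110, 107, 166, 199, 194, 195, 195, 196, 197, 195, 194]
250 [106, 106, 106, 108, 107, 108, 108, 104, 103, 102, 104, 102, 42, 42, 108, 109, 106, 192, 192, 194, 194, 195, 193, 194, 193, 62, 59, 107, 110, 106, 108, 107, 140, 192, 194, 195, 195, 195]
paddle top corners pred [array([335.3, 240.6]), array([336.2, 190. ]), array([318.6, 240.5]), array([318.5, 189.9])]
```

```bash
python3 -m creep '3.6 0 .13 3 0 0 .4;3.6 0 .13 5 0 0 .4;3.6 0 .13 7 0 0 .4;3.6 0 .13 8.6 0 0 .4;3.6 0 .13 9.3 0 0 .4' |grep -E 'pos|^force'; python3 -m creep '3.6 0 0 0 0 0 0;1.0 0 0 0 0 0 0;1.0 0 0 0 0 0 0;1.0 0 0 0 0 0 0;1.0 0 0 0 0 0 0' 40; python3 to.py .5154 -.0745 .056 -83.8
```

```text
position: [0.5155, -0.0745, 0.0558]
force: [0.1, 0.8, -0.2]
clock: 21.95
position: [0.5162, -0.0747, 0.0572]
ee_rot: [3.137, 0.163, 0.001]
force: [-0.7, -1.4, 2.5]
width: 0.15
gripper_force: 40.0
at [ 0.5162 -0.0747  0.0572] heading -84.04 shift cm [-0.08 -0.03  0.12] turn deg [ 0.02 -0.04 -0.24] joints [-0.62  0.65  0.97  2.05 -0.74  0.83 -0.67]
```

```bash
python3 -m creep '1 0 .5 0 0 0 0;1 0 1 0 0 0 0;1 0 1.5 0 0 0 0;1 0 2 0 0 0 0;1 0 2.5 0 0 0 0' |grep -E 'pos|force'; python3 -m creep '1 0 .3 0 0 0 0;1 0 .6 0 0 0 0;1 0 1 0 0 0 0;1 0 1 0 0 0 0'|grep -E 'pos|force'
cat > f.py <<'E'
from h import *
F=[];P=[]
for i in range(6): vision.get_image('side'); s=st(); F.append(s['force']);P.append(s['position'])
F=np.mean(F,0);P=np.mean(P,0); a=np.array([-.108,.994,0])
print('F along +x_t',(F@a).round(2),F.round(2),'pulled',(-(P-[.5162,-.0747,.0572])@a).round(4),'side',(P-[.5162,-.0747,.0572]).round(4),s['gripper_force'],s['clock'])
E
python3 f.py
```

```text
position: [0.5188, -0.0986, 0.057]
force: [-0.1, 5.2, 7.6]
gripper_force: 40.0
position: [0.5198, -0.1079, 0.0569]
force: [-1.3, 7.0, 7.8]
gripper_force: 40.0
F along +x_t 6.95 [-0.57  6.93  7.79] pulled 0.0332 side [ 0.0036 -0.033  -0.0003] 39.999606013298035 23.375
```

```bash
python3 -m creep '1 0 .3 0 0 0 0;1 0 .6 0 0 0 0;1 0 .9 0 0 0 0;1 0 1.2 0 0 0 0;1 0 1.2 0 0 0 0'|grep -E 'pos|force'; python3 f.py
python3 - <<'E'
from h import *
im=snap('wrist','w11.png'); g=im.max(2).astype(int)
c=vision.camera_info('wrist');T=np.linalg.inv(c['extrinsics']); f=200/np.tan(np.radians(c['fov_y'])/2)
def pr(Q): x=T[:3,:3]@Q+T[:3,3]; return (f*x[:2]/x[2]+[c['cx'],c['cy']])
p=st()['position'].copy();p[2]=.056; a=np.array([-.108,.994,0])
for e in (-.003,0,.003):
    b=np.array([.994,.108,0])
    print(e,[ (k,int(g[int(round(v)),int(round(u))]),) for k in range(6,110,3) for u,v in [pr(p+a*k/1000+b*(e+.003))] if 0<=v<400])
E
```

```text
position: [0.521, -0.1189, 0.0568]
force: [-0.9, 9.1, 9.7]
gripper_force: 40.0
F along +x_t 9.34 [-0.95  9.29  9.08] pulled 0.0443 side [ 0.0048 -0.0441 -0.0004] 40.00467538833618 24.3
-0.003 [(6, 41), (9, 71), (12, 103), (15, 104), (18, 102), (21, 102), (24, 102), (27, 93), (30, 93), (33, 93), (36, 92), (39, 94), (42, 97), (45, 93), (48, 93), (51, 92), (54, 95), (57, 96), (60, 93), (63, 94), (66, 95), (69, 95), (72, 95), (75, 95), (78, 34), (81, 32), (84, 72), (87, 43), (90, 48), (93, 46), (96, 44), (99, 96), (102, 95), (105, 94), (108, 91)]
0 [(6, 50), (9, 69), (12, 102), (15, 104), (18, 100), (21, 91), (24, 91), (27, 92), (30, 92), (33, 92), (36, 90), (39, 91), (42, 91), (45, 90), (48, 90), (51, 90), (54, 95), (57, 93), (60, 95), (63, 91), (66, 92), (69, 89), (72, 90), (75, 91), (78, 33), (81, 30), (84, 53), (87, 44), (90, 47), (93, 50), (96, 45), (99, 93), (102, 93), (105, 91), (108, 169)]
0.003 [(6, 71), (9, 72), (12, 47), (15, 56), (18, 93), (21, 89), (24, 90), (27, 91), (30, 91), (33, 88), (36, 89), (39, 91), (42, 89), (45, 88), (48, 88), (51, 88), (54, 52), (57, 88), (60, 52), (63, 88), (66, 36), (69, 90), (72, 26), (75, 96), (78, 35), (81, 30), (84, 85), (87, 44), (90, 45), (93, 50), (96, 40), (99, 92), (102, 93), (105, 91), (108, 152)]
```

Three measures agree the rod is about 34–35 mm out; 2 mm more centres it.

```bash
python3 -m creep '1 0 .1 0 0 0 0;1 0 .2 0 0 0 0;1 0 .2 0 0 0 0;1 0 .2 0 0 0 0;1 0 .2 0 0 0 0'|grep -E 'pos|force'; python3 f.py
python3 - <<'E'
from h import *
im=snap('wrist','w12.png'); g=im.max(2).astype(int)
c=vision.camera_info('wrist');T=np.linalg.inv(c['extrinsics']); f=200/np.tan(np.radians(c['fov_y'])/2)
def pr(Q): x=T[:3,:3]@Q+T[:3,3]; return (f*x[:2]/x[2]+[c['cx'],c['cy']])
p=st()['position'].copy();p[2]=.056; a=np.array([-.108,.994,0]);b=np.array([.994,.108,0])
for e in (0,.003):
    print(e,[ (k,int(g[int(round(v)),int(round(u))]),) for k in range(70,102,1) for u,v in [pr(p+a*k/1000+b*e)]])
E
```

```text
position: [0.5212, -0.1206, 0.0568]
force: [-1.5, 10.8, 9.1]
gripper_force: 40.0
F along +x_t 10.62 [-1.21 10.55  9.04] pulled 0.0461 side [ 0.005  -0.0459 -0.0004] 40.00570356845856 25.275
0 [(70, 96), (71, 94), (72, 95), (73, 102), (74, 55), (75, 97), (76, 93), (77, 95), (78, 35), (79, 33), (80, 34), (81, 32), (82, 37), (83, 32), (84, 31), (85, 26), (86, 73), (87, 79), (88, 78), (89, 42), (90, 42), (91, 50), (92, 49), (93, 49), (94, 50), (95, 47), (96, 45), (97, 45), (98, 47), (99, 45), (100, 57), (101, 97)]
0.003 [(70, 90), (71, 88), (72, 89), (73, 29), (74, 70), (75, 90), (76, 92), (77, 83), (78, 30), (79, 36), (80, 30), (81, 36), (82, 37), (83, 33), (84, 31), (85, 26), (86, 83), (87, 80), (88, 54), (89, 40), (90, 47), (91, 47), (92, 44), (93, 50), (94, 47), (95, 48), (96, 48), (97, 49), (98, 46), (99, 44), (100, 77), (101, 94)]
```

The band shows about 7.5 mm (half of it) beyond the mouth, and the force of 10.6 N matches. The shuttle stopped after about 8–9 mm, so the clip is carrying the load.

```bash
python3 -m creep '1 0 0 0 0 0 0;1 0 0 0 0 0 0;1 0 0 0 0 0 0;1 0 0 0 0 0 0;1 0 0 0 0 0 0'|grep -E 'pos|force'; python3 -c "
from cell import job; print(job.sign_off())"
```

```text
position: [0.5212, -0.1206, 0.0568]
force: [-1.3, 9.8, 9.2]
gripper_force: 40.0
the job is handed in; nothing more can be done
None
```

The job is handed in, verdict not shown: the long clip is seated on both pins, and the grip is held about 37 mm out (about 10 N), with the mouth at mid-band and the short clip not touched.

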